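# Cover the dish of inspected screws

### The arm

A 7-joint arm with a two-finger parallel gripper is mounted at the origin on the work surface. World frame = base frame: x ahead of the robot, y to its left, z up, the work surface at z = 0. Lengths are in m, angles in rad, forces in N, time in s.
With the tool pointing down it reaches from about 0.425 to 0.925 m from the base axis. Payload 6.8 kg.
Tool frame: the origin (TCP) lies at the very end of the fingers, on their centre line; the grasp point (between the pads) lies 19 mm behind it; z points along the fingers, y is the direction in which the jaws open and shut (so a half turn about z gives the same grasp; the last joint's range is limited). The gripper opens to 85 mm and grips with 20 to 120 N. Pads are 22 mm wide; open, the fingers measure 114 mm over their backs; the gripper's body (76 mm by 85 mm) begins 54 mm behind the grasp point. The pads swing forward as they close: fully open they stand 13 mm farther back than shut.
Start: joints at [-1.346, 0.477, 0.022, 1.555, -0.011, 1.109, -0.083], TCP at [0.221, 0.638, 0.201] pointing down, gripper open.
Joint ranges: [-2.96, 2.96], [-0.34, 2.1], [-1.41, 1.46], [0.24, 2.44], [-1.37, 4.51], [0.17, 1.92], [-2.96, 2.96]. Speed limits (rad/s): [2.39, 2.39, 3.14, 3.14, 3.14, 3.14, 3.14].

### API

Orientations are given as a unit quaternion [w, x, y, z].
In Python, from station import bot gives the robot as it stands.
- The arm moves only by the tool step_arm, never from a script. Its argument "rows" is one flat list of numbers, 5 for each row, row after row: the shift along the world's x, y, z in mm, then the turn about the world's z in rad, then the opening, from 0 (shut) to 1 (fully open). In form: [x, y, z, spin, jaw, x, y, z, spin, jaw, ...]. A call has 1 to 12 rows; each row shifts and turns the commanded pose from where the row before left it; what a row does not reach is not made up. A row lasts 1/10 s, in which the tool goes at most 50 mm and 8.59 degrees, less where a joint would pass 70% of its speed; a pose out of reach is approached as far as the arm can. A call is refused whole if a number of a shift passes 50 or a number of a turn 0.15, either way. A call with a gripper value outside its range is refused whole. The fingers move at their own pace and stop on an object; "squeeze" is the grip in N (left out, the last holds). Time passes only in rows, so rows that do not move let the fingers close. It gives the time, the measured TCP pose, the force and the opening at its end, in the units of the state.
- bot.get_obs(): the state, without advancing time (a new reading comes with each control period).
- bot.read_camera(name): name is "side" or "top"; returns (picture, depth): 480x640x3 uint8, red, green, blue; 480x640 float32, m along the optical axis (not along the pixel's ray), 0 where there is no reading.
- bot.camera_info(name): a dict with "camera_matrix" (3x3 intrinsics, pixels), "dist" ([k1, k2, p1, p2, k3] as OpenCV has them; the pictures are not rectified), "rvec" (rotation vector, rad) and "tvec" (3), from world to camera coordinates, as OpenCV has them. Camera axes: x right, y down, z forward; pixel columns grow to the right and rows downward; lengths in m; the calibration is good to about 2 mm. A picture is of the moment at which its call begins. camera_info takes no time and is no camera call.
- bot.hand_in(): hands the job in, once; it reports no verdict.
Trained networks look in the newest picture that a camera, given by its name, has taken for a name from the list of things; names that differ only in an ending like _2 or _b are one class to them, and where a whole thing is asked for, a point or a joint stands for the part that bears it (a point fixed in the world has none). Each returns a list of dicts, best first, with "score" (0 to 1); they miss things now and then, are a little off and sometimes report something else, mostly with a low value. They report only what shows in the picture. A call takes as long as a camera call. They do not tell look-alikes from the thing itself.
- bot.recognise(camera, label): "at" ([x, y, z] in m, in world coordinates, good to about 4 mm: the middle of the surface that is visible of it).
- bot.regions_of(camera, label): "pixels" (480x640 bool, what is visible of it).
The state is a dict: "t": time; "q": joint angles; "joint_vel": joint speeds; "joint_torque": joint torques, N m; "eef_pos": TCP position; "tool_rot": TCP orientation; "contact_force": force on the tool from outside, world axes, zero at the start; "torque": the same for the moment, N m; "gripper_width": opening from 0.0 (shut) to 1.0 (fully open).
Only numpy, scipy, OpenCV 4.12 (cv2) and the standard library are available. Lean on these libraries where they do the work, as an engineer would, in place of code of your own. Each camera call takes 0.05 s, during which the arm holds its last target.

### The job

Close the wider of the two round dishes on the inspection bench with the wider of the two round knobbed covers: bring the cover down onto the rim before letting go, and leave it fully seated and level. Leave the dishes standing where they are and do not disturb the small cover.

Things in the scene. Friction and masses are not known exactly. Their poses are not given: they have to be found in the camera images.
- cover: Wider metal cover, 0.22 kg, loose, knob up: disc 120 mm across, 4 mm thick, its underside 12 mm above the origin and to rest on the rim. Below it a plug 74 mm across, 12 mm deep, goes inside the rim. On top, central upright round black knob, 26 mm across, 16 to 46 mm above the origin. Origin: centre of the plug's underside, z up. Seated, it is 33 mm above the dish's origin.
- dish: The wider metal dish, loose, about 0.4 kg, open at the top, with a layer of screws on its floor (below 20 mm): straight round wall, 100 mm outside and 94 mm inside diameter, rim 45 mm above the origin; its origin is the centre of its underside, z up along its axis (yaw has no meaning).
- small_cover: The smaller cover, loose: like the wide one but its disc is 84 mm and its plug 38 mm in diameter (same heights and same knob); too small for the wide dish; to be left alone. Its origin is the centre of its underside, z up along its axis (yaw has no meaning).
- small_dish: The smaller open dish, loose: 64 mm outside and 58 mm inside diameter, 45 mm tall, a few screws in it; to be left alone. Its origin is the centre of its underside, z up along its axis (yaw has no meaning).
Not all that is in view belongs to the job. What is shaped like the cover but turquoise is not meant.

How it is judged:
On the way:
1. the wide cover is brought down into the wide dish's mouth while the gripper holds it: within 14 mm of its middle and no more than 12 mm above seated (contact force between the fingers and cover above 0.5 N and horizontal distance between cover and dish below 0.014 m and z of cover in the frame of dish between 0.025 and 0.045 m), for 0.1 s.
At the end, for the whole second after the job is handed in: The wide cover lies released and still on the wide dish: centres within 14 mm (its plug in the rim allows 10), height within 5 mm of seated, level within 5 degrees; the dish is upright and within 40 mm of its start, the small dish and small cover within 30 mm of theirs (horizontal distance between cover and dish below 0.014 m and z of cover in the frame of dish between 0.028 and 0.038 m and angle between each of cover, dish's own z axis and vertical below 0.09 rad and distance of dish from where it was at the start of the episode below 0.04 m and distance of each of small_dish, small_cover from where it was at the start of the episode below 0.03 m and linear speed of cover below 0.02 m/s and angular speed of cover below 0.2 rad/s); the robot touches nothing.
It fails at once if the wide dish or the small dish is tipped over (angle between any of dish, small_dish's own z axis and vertical above 0.5 rad).
It also fails if it takes over 40 s, if anything falls off the work surface, if the arm or the gripper's body presses on something with over 40 N, if the wrist force passes 120 N, or if a joint passes its speed limit or range.

## Working session

There is one attempt and no reset: what is moved stays moved. The work goes in short steps, Python scripts to look and compute and a tool call to move; the robot and the scene stay as the last step left them, time stands still between calls to the robot, and variables do not carry over. Pictures are saved under pics/ and viewed, and the job is handed in when it is done.

Besides the shell and the picture viewer there is one more tool, called as name(argument=value, ...) on one line, values as JSON. step_arm: Moves the arm, as the interface text tells. Its arguments: {"type":"object","properties":{"rows":{"type":"array"},"squeeze":{"type":"number"}},"required":["rows"]}

```bash
mkdir -p pics; ls; cat > h.py <<'E'
import numpy as np, cv2
from station import bot
def snap(cam,fn):
    im,d=bot.read_camera(cam); cv2.imwrite('pics/'+fn,im[:,:,::-1]); return im,d
def pts(cam,d,mask):
    c=bot.camera_info(cam);K=np.array(c['camera_matrix'],float);D=np.array(c['dist'],float)
    R,_=cv2.Rodrigues(np.array(c['rvec'],float));t=np.array(c['tvec'],float).reshape(3)
    v,u=np.nonzero(mask&(d>0)); z=d[v,u]
    n=cv2.undistortPoints(np.stack([u,v],1).astype(np.float64)[:,None],K,D)[:,0]
    p=np.c_[n*z[:,None],z]
    return (p-t)@R, np.stack([u,v],1)
E
python3 - <<'E'
from h import *
for c in('top','side'):
    im,d=snap(c,c+'0.png')
    for l in ('cover','dish','small_cover','small_dish'):
        for r in bot.recognise(c,l)[:4]: print(c,l,np.round(r['at'],3),round(r['score'],2))
o=bot.get_obs();print(o['t'],o['eef_pos'],o['tool_rot'],o['gripper_width'])
E
```

```text
pics
top cover [0.256 0.232 0.01 ] 0.89
top cover [0.428 0.342 0.015] 0.89
top cover [0.416 0.197 0.01 ] 0.73
top dish [ 0.423 -0.185  0.009] 0.81
top small_cover [ 0.638 -0.216  0.012] 0.57
top small_dish [0.654 0.164 0.012] 0.62
side cover [0.246 0.226 0.016] 0.73
side cover [0.423 0.339 0.016] 0.72
side cover [0.412 0.188 0.014] 0.58
side dish [ 0.429 -0.18   0.017] 0.78
side small_cover [ 0.636 -0.224  0.015] 0.62
side small_dish [0.642 0.154 0.026] 0.68
0.5 [0.22045272 0.63797403 0.20049386] [-2.20485830e-05  1.65610980e-01  9.86191159e-01 -1.00086414e-05] 1.0001380657368608
```

View pics/top0.png

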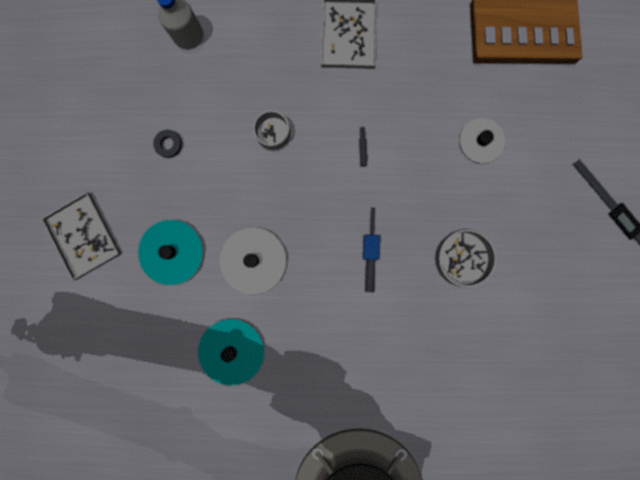

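View pics/side0.png

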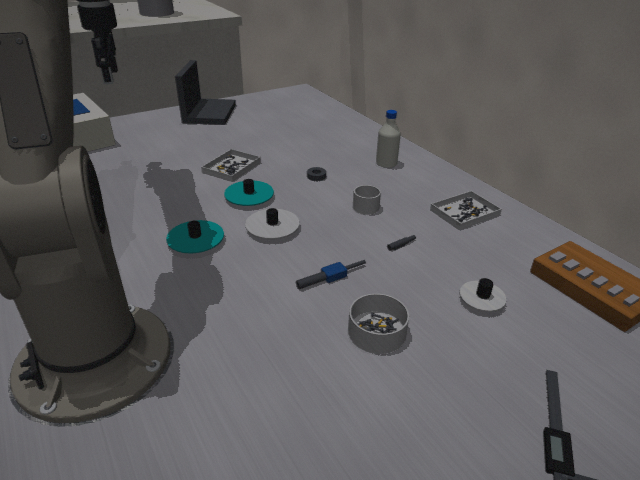

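The top picture shows the white wide cover at about (253,260), the wide dish at (465,258), the small cover at (482,140) and the small dish at (272,130). The two turquoise covers, at (171,252) and (231,352), are decoys. Next I measure them by depth and circle fit.

```bash
cat >> h.py <<'E'
def circ(p):
    q=p[:,:2].astype(np.float32)
    A=np.c_[2*q,np.ones(len(q))]; s=np.linalg.lstsq(A,(q**2).sum(1),rcond=None)[0]
    return s[:2],np.sqrt(s[2]+s[:2]@s[:2])
def rimfit(P,z0,z1,c,rmax):
    m=(P[:,2]>z0)&(P[:,2]<z1)&(np.hypot(P[:,0]-c[0],P[:,1]-c[1])<rmax)
    Q=P[m]; h=cv2.convexHull(Q[:,:2].astype(np.float32))[:,0]
    return len(Q),np.median(Q[:,2]),np.round(cv2.minEnclosingCircle(h),4) if 0 else cv2.minEnclosingCircle(h),circ(h),Q[:,:2].mean(0)
E
python3 - <<'E'
from h import *
for c in('top','side'):
    im,d=snap(c,c+'1.png'); P,uv=pts(c,d,np.ones(d.shape,bool))
    for n,z0,z1,ce,rm in (('disc',.009,.024,(.416,.195),.064),('knob',.036,.055,(.416,.195),.03),('rim',.037,.053,(.425,-.183),.06)):
        try: print(c,n,*rimfit(P,z0,z1,ce,rm))
        except Exception as e: print(c,n,e)
    m=(abs(P[:,0]-.5)<.02)&(abs(P[:,1]-.12)<.02); print('table z',np.median(P[m,2]))
E
```

```text
top disc 3327 0.01647940501385135 ((0.4176185131072998, 0.19633132219314575), 0.06069652736186981) (array([0.41781927, 0.19593492]), np.float64(0.05981869440692026)) [0.41769418 0.19558869]
top knob 180 0.0463129662261685 ((0.41764330863952637, 0.19607701897621155), 0.013182953000068665) (array([0.41783712, 0.19574948]), np.float64(0.012507324975924666)) [0.41777214 0.1953349 ]
top rim 424 0.0444028163858963 ((0.42567217350006104, -0.18064084649085999), 0.050608713179826736) (array([ 0.42582686, -0.18081786]), np.float64(0.050007214381850885)) [ 0.42561196 -0.18290367]
table z 0.0005298414710859112
side disc 1154 0.016194056237067316 ((0.41296976804733276, 0.193638876080513), 0.061585161834955215) (array([0.41357828, 0.19364687]), np.float64(0.060060272627780055)) [0.40978675 0.18685223]
side knob 103 0.044811442301734915 ((0.4129065275192261, 0.19380846619606018), 0.01474510133266449) (array([0.41343801, 0.19383393]), np.float64(0.013109652874942897)) [0.41186407 0.19068157]
side rim 640 0.04326971857509411 ((0.4228519797325134, -0.18309156596660614), 0.05092006176710129) (array([ 0.42280047, -0.18291655]), np.float64(0.050010736823449704)) [ 0.42140939 -0.18518617]
table z 0.0006668335800985687
```

Both cameras return the known radii (60, 13 and 50 mm) and heights, and they agree to about 4 mm. I'm taking the mean: knob at (0.416, 0.195), dish at (0.424, -0.182). Now I move above the knob.

step_arm(rows=[16,-36,0,0,1,16,-37,0,0,1,16,-37,0,0,1,16,-37,0,0,1,16,-37,0,0,1,16,-37,0,0,1,16,-37,0,0,1,16,-37,-20,0,1,16,-37,-20,0,1,16,-37,-20,0,1,16,-37,-20,0,1,19,-37,-10,0,1], squeeze=40)

```text
t: 1.8
eef_pos: [0.415, 0.1932, 0.1094]
tool_rot: [-0.001, 0.165, 0.986, -0.0]
contact_force: [0.1, -0.1, -0.9]
gripper_width: 1.0
```

step_arm(rows=[0,0,0,0,1,0,0,0,0,1])

```text
t: 2.0
eef_pos: [0.4159, 0.1943, 0.1106]
tool_rot: [-0.0, 0.167, 0.986, 0.0]
contact_force: [-0.2, 0.9, -0.2]
gripper_width: 1.003
```

```bash
python3 - <<'E'
from h import *
im,d=snap('side','s2.png'); cv2.imwrite('pics/s2c.png',cv2.resize(im[100:280,180:380,::-1],None,fx=3,fy=3))
im,d=snap('top','t2.png'); cv2.imwrite('pics/t2c.png',cv2.resize(im[170:350,150:350,::-1],None,fx=3,fy=3))
E
```

```text
(no output)
```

View pics/s2c.png

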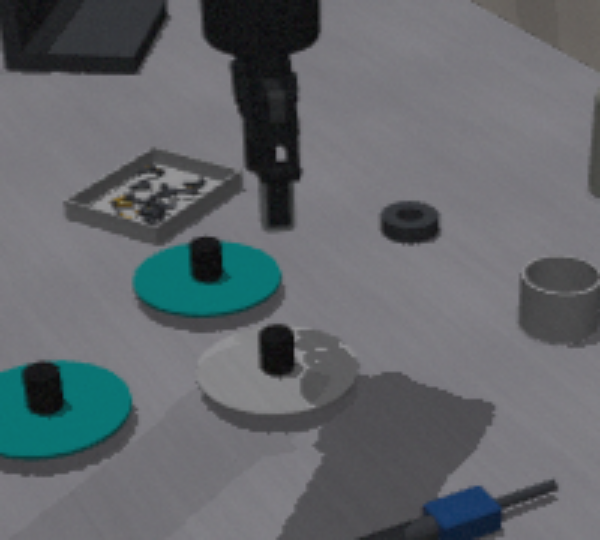

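View pics/t2c.png

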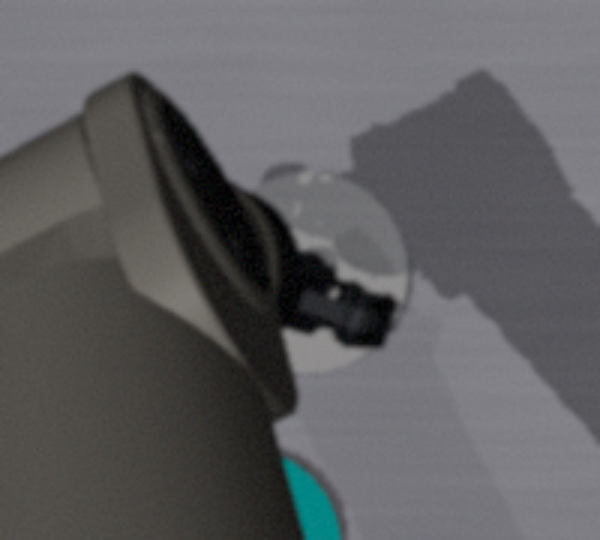

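In the side crop, which looks along the jaw axis, the fingers (column 278) line up with the knob (column 277). Descending.

step_arm(rows=[0,0,-20,0,1,0,0,-20,0,1,0,0,-20,0,1,0,0,-15,0,1,0,0,-9,0,1,0,0,-5,0,1,0,0,0,0,1,0,0,0,0,1])

```text
t: 2.9
eef_pos: [0.4158, 0.1955, 0.022]
tool_rot: [0.0, 0.165, 0.986, 0.0]
contact_force: [0.2, -0.1, -0.3]
gripper_width: 1.0
```

step_arm(rows=[0,0,0,0,0,0,0,0,0,0,0,0,0,0,0,0,0,0,0,0,0,0,0,0,0,0,0,0,0,0,0,0,0,0,0,0,0,0,0,0,0,0,0,0,0,0,0,0,0,0])

```text
t: 3.9
eef_pos: [0.4155, 0.195, 0.0215]
tool_rot: [0.0, 0.166, 0.986, 0.0]
contact_force: [-1.3, -0.1, -0.2]
gripper_width: -0.002
```

The gripper shut completely, so it missed the knob. Looking again.

```bash
python3 - <<'E'
from h import *
im,d=snap('side','s3.png'); cv2.imwrite('pics/s3c.png',cv2.resize(im[100:280,180:380,::-1],None,fx=3,fy=3))
print(bot.get_obs())
im,d=snap('top','t3.png'); cv2.imwrite('pics/t3c.png',cv2.resize(im[170:350,150:350,::-1],None,fx=3,fy=3))
E
```

```text
{'t': 3.95, 'q': array([-0.71459738,  0.40831852,  0.16743049,  2.20963096, -0.1307691 ,
        0.53259284,  0.79009822]), 'joint_vel': array([-1.08506130e-03,  2.26705114e-04, -1.70393989e-03, -6.41854240e-04,
       -1.37360116e-03, -4.20427451e-05, -2.04377694e-03]), 'joint_torque': array([ 9.84677342e-06, -4.22401249e+01,  2.76471734e+00, -1.58220899e+01,
        7.12556895e-03,  1.28499782e-03, -4.66691483e-05]), 'eef_pos': array([0.41547999, 0.19497081, 0.02149178]), 'tool_rot': array([-5.04992267e-05,  1.65643592e-01,  9.86185681e-01, -1.77733781e-05]), 'contact_force': array([-0.44278464, -0.04707605,  0.42107952]), 'torque': array([ 0.00241711,  0.02464608, -0.05638591]), 'gripper_width': -0.00043705794396936223}
```

View pics/s3c.png

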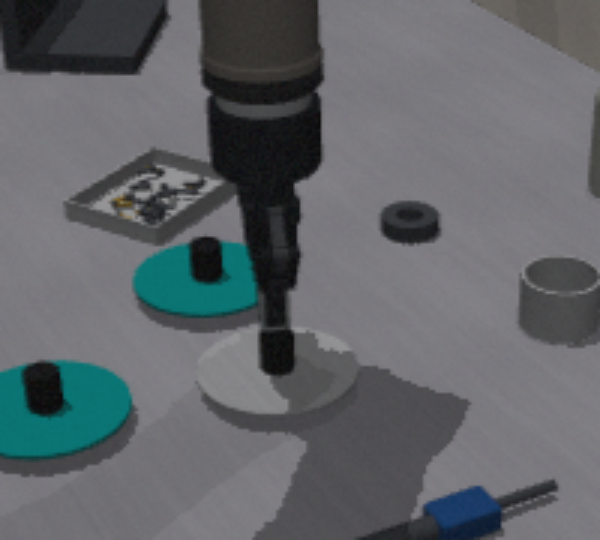

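View pics/t3c.png

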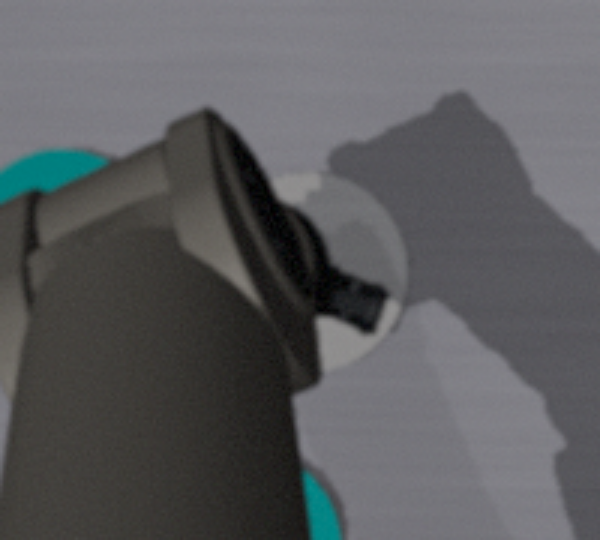

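```bash
python3 - <<'E'
from h import *
for c in('top','side'):
    i=bot.camera_info(c);R,_=cv2.Rodrigues(np.array(i['rvec'],float));print(c,'cam at',-R.T@np.array(i['tvec']).reshape(3))
im,d=snap('side','s4.png');P,uv=pts('side',d,np.ones(d.shape,bool))
for v in range(180,228,3):
    m=(uv[:,1]==v)&(uv[:,0]>=270)&(uv[:,0]<=275); print(v,np.round(np.median(P[m],0),3), m.sum(), im[v,272])
im,d=snap('top','t4.png');P,uv=pts('top',d,np.ones(d.shape,bool))
m=(np.hypot(P[:,0]-.416,P[:,1]-.195)<.09)&(P[:,2]>.022)&(P[:,2]<.12)
for z in np.arange(.02,.12,.01):
    k=m&(P[:,2]>z)&(P[:,2]<z+.01)
    if k.sum(): print(round(z,3),k.sum(),np.round(P[k].min(0),3),np.round(P[k].max(0),3))
E
python3 -c "
import cv2
a=cv2.imread('pics/s4.png')[165:240,230:320];cv2.imwrite('pics/s4c.png',cv2.resize(a,None,fx=7,fy=7))"
```

```text
top cam at [0.41270953 0.0507987  0.95779941]
side cam at [ 0.01140342 -0.65365682  0.62240581]
180 [0.396 0.146 0.149] 6 [53 54 57]
183 [0.394 0.14  0.146] 6 [53 54 56]
186 [0.392 0.138 0.14 ] 6 [37 39 39]
189 [0.395 0.145 0.13 ] 6 [26 29 29]
192 [0.398 0.152 0.118] 6 [13 11 10]
195 [0.404 0.165 0.103] 6 [18 16 20]
198 [0.412 0.183 0.085] 6 [17 15 19]
201 [0.411 0.182 0.078] 6 [22 23 23]
204 [0.411 0.182 0.071] 6 [25 26 29]
207 [0.411 0.183 0.063] 6 [22 21 24]
210 [0.417 0.196 0.047] 6 [26 30 28]
213 [0.411 0.184 0.047] 6 [10 10 10]
216 [0.411 0.183 0.04 ] 6 [18 21 18]
219 [0.411 0.184 0.031] 6 [23 24 22]
222 [0.411 0.184 0.024] 5 [10 11 15]
225 [0.41  0.184 0.016] 6 [65 65 65]
0.02 1 [0.459 0.164 0.022] [0.459 0.164 0.022]
0.1 5 [0.416 0.158 0.102] [0.421 0.168 0.107]
0.11 6 [0.416 0.163 0.111] [0.419 0.167 0.119]
```

View pics/s4c.png

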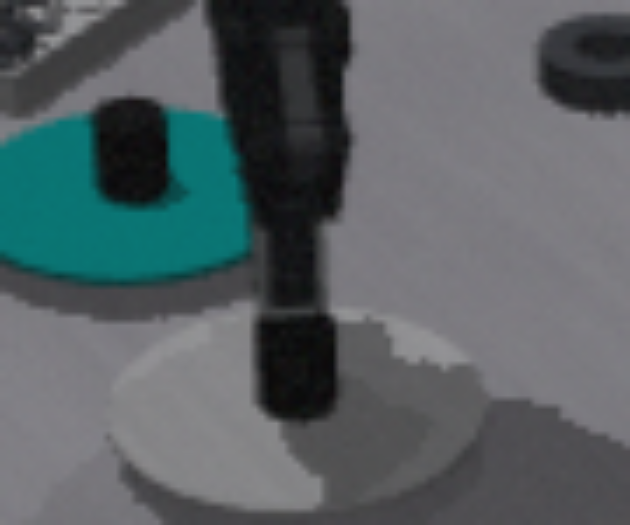

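The side depth shows the shut fingertips ending at about z = 0.06, just above the knob top at 0.046. The reported TCP z of 0.0215 doesn't match that. Before moving I want the actual tip position, so I'm measuring it.

```bash
python3 - <<'E'
from h import *
im,d=snap('side','s5.png');P,uv=pts('side',d,np.ones(d.shape,bool))
for v in range(200,214):
    r=[]
    for u in range(264,280):
        m=(uv[:,0]==u)&(uv[:,1]==v)
        r.append('%4d/%3d'%(1000*P[m][0,1],1000*P[m][0,2]) if m.any() else '   -   ')
    print(v,' '.join(r))
# project reported tcp
i=bot.camera_info('side')
for p in ([.4155,.195,.0215],[.4155,.195,.046],[.4155,.195,.06]):
    print(p,cv2.projectPoints(np.array([p]),np.array(i['rvec'],float),np.array(i['tvec'],float),np.array(i['camera_matrix'],float),np.array(i['dist'],float))[0].ravel())
E
```

```text
200  289/ 17  202/ 71  190/ 78  191/ 77  182/ 82  182/ 82  182/ 81  182/ 80  181/ 80  181/ 80  178/ 81  186/ 75  300/  0  304/ -2  299/  0  296/  0
201  289/ 14  287/ 14  193/ 74  191/ 75  185/ 78  182/ 79  181/ 79  180/ 79  179/ 79  181/ 77  179/ 78  185/ 73    -     295/  0  293/  0  292/  0
202  289/ 11  305/  0  191/ 73  192/ 72  186/ 75  184/ 75  184/ 75  187/ 72  179/ 77  182/ 74  180/ 75  188/ 69  290/  1  291/  0  292/ -1  287/  1
203  301/  0  300/  0  192/ 70  189/ 71  184/ 74  183/ 74  183/ 73  181/ 74  181/ 73  175/ 76  180/ 72  185/ 68  184/ 68  285/  1  284/  0  284/  0
204  297/  0  294/  1  190/ 69  193/ 66  185/ 71  184/ 71  183/ 70  179/ 72  180/ 71  181/ 70  180/ 70  183/ 67  185/ 65  283/  0  280/  1  280/  0
205  294/  0  294/  0  190/ 66  190/ 65  187/ 67  183/ 69  186/ 66  188/ 64  185/ 65  182/ 67  179/ 68  189/ 61  186/ 62  280/  0  275/  1  276/  0
206  288/  1  285/  2  193/ 62  192/ 62  185/ 66  185/ 65  184/ 65  186/ 63  183/ 65    -     178/ 66  186/ 60  183/ 61  279/ -3  269/  2  272/  0
207  286/  0  283/  0  191/ 61  193/ 59  185/ 64  183/ 64  181/ 65
[... 421 characters left out ...]
/ 52  200/ 45  199/ 45  196/ 46  193/ 48  196/ 45  193/ 46  192/ 46  190/ 47  235/ 15  236/ 14  234/ 15
211  247/ 14  244/ 16  200/ 45  200/ 44  197/ 45  195/ 46  193/ 47  193/ 46  190/ 47  193/ 45  190/ 46  188/ 46  186/ 47  187/ 46  230/ 15  229/ 15
212  242/ 15  239/ 16  196/ 45  195/ 45  194/ 45  191/ 46  192/ 45  189/ 46  186/ 48  189/ 45  186/ 46  180/ 49  186/ 44  186/ 44  222/ 18  224/ 16
213  235/ 17  236/ 16  195/ 43  192/ 45  188/ 47  190/ 45  189/ 45  187/ 45  186/ 45  187/ 43  180/ 48  185/ 44  184/ 43  186/ 41  220/ 17  221/ 16
[0.4155, 0.195, 0.0215] [272.28957802 219.9321207 ]
[0.4155, 0.195, 0.046] [271.85973302 210.47458055]
[0.4155, 0.195, 0.06] [271.60914842 204.96116706]
```

```bash
python3 - <<'E'
from h import *
i=bot.camera_info('side')
for p in ([.4159,.1943,.1106],[.4159,.1943,.1106+.032],[.2205,.638,.2005],[.2205,.638,.2325]):
    print(p,cv2.projectPoints(np.array([p]),np.array(i['rvec'],float),np.array(i['tvec'],float),np.array(i['camera_matrix'],float),np.array(i['dist'],float))[0].ravel())
a=cv2.imread('pics/side0.png')[0:110,60:160];cv2.imwrite('pics/s0c.png',cv2.resize(a,None,fx=5,fy=5))
E
```

```text
[0.4159, 0.1943, 0.1106] [270.99218483 184.4347916 ]
[0.4159, 0.1943, 0.1426] [270.37808872 170.80136966]
[0.2205, 0.638, 0.2005] [115.93746676  94.96388546]
[0.2205, 0.638, 0.2325] [113.07190342  81.89889354]
```

View pics/s0c.png

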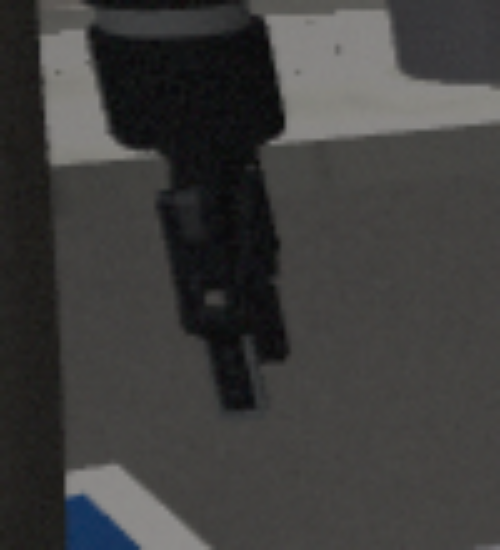

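The offset also shows in the earlier pictures: the real fingertips sit about 32 mm above the reported TCP z, while the lateral alignment holds to within 1–2 mm. From here I go by the camera. I'll open, descend about 28 mm further in stages while watching the force, then close.

step_arm(rows=[0,0,0,0,1,0,0,0,0,1,0,0,0,0,1,0,0,0,0,1,0,0,0,0,1,0,0,0,0,1,0,0,0,0,1,0,0,0,0,1,0,0,-5,0,1,0,0,-5,0,1,0,0,-5,0,1,0,0,0,0,1])

```text
t: 5.35
eef_pos: [0.4149, 0.1946, 0.0056]
tool_rot: [-0.001, 0.166, 0.986, -0.001]
contact_force: [0.4, 0.6, 0.5]
gripper_width: 0.997
```

step_arm(rows=[0,0,-5,0,1,0,0,-5,0,1,0,0,-3,0,1,0,0,0,0,1,0,0,0,0,1])

```text
t: 5.85
eef_pos: [0.4155, 0.1949, -0.0066]
tool_rot: [-0.0, 0.166, 0.986, -0.0]
contact_force: [0.3, 0.6, 0.3]
gripper_width: 0.996
```

```bash
python3 - <<'E'
from h import *
im,d=snap('side','s6.png')
a=im[140:240,220:320,::-1];cv2.imwrite('pics/s6c.png',cv2.resize(a,None,fx=5,fy=5))
P,uv=pts('side',d,np.ones(d.shape,bool))
m=(uv[:,0]>262)&(uv[:,0]<285)&(P[:,1]<.17)&(P[:,1]>.10)
for z in np.arange(0.01,.1,.005):
    k=m&(P[:,2]>z)&(P[:,2]<z+.005)
    if k.any(): print(round(z,3),k.sum(),np.round(np.median(P[k],0),3),uv[k].min(0),uv[k].max(0))
E
```

```text
0.01 40 [0.396 0.15  0.014] [263 229] [284 238]
0.015 173 [0.401 0.154 0.017] [263 225] [284 238]
0.035 9 [0.395 0.15  0.039] [270 225] [278 226]
0.04 11 [0.396 0.148 0.042] [269 223] [279 225]
0.045 22 [0.396 0.145 0.048] [269 221] [279 224]
0.05 20 [0.395 0.144 0.053] [269 219] [279 223]
0.055 20 [0.395 0.146 0.057] [269 217] [279 221]
0.06 24 [0.394 0.143 0.063] [269 215] [279 219]
0.065 19 [0.396 0.144 0.067] [269 213] [279 217]
0.07 14 [0.395 0.14  0.072] [268 212] [277 215]
0.08 2 [0.387 0.139 0.084] [267 209] [275 213]
0.085 34 [0.387 0.128 0.088] [267 203] [281 213]
0.09 49 [0.39  0.129 0.092] [266 201] [281 211]
0.095 21 [0.389 0.128 0.097] [265 200] [280 209]
```

View pics/s6c.png

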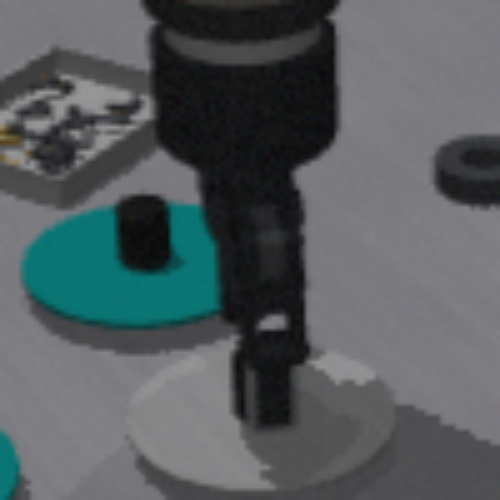

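The open fingertips are at z≈0.037 and should reach about 0.025 when shut, straddling the knob. Closing.

step_arm(rows=[0,0,0,0,0,0,0,0,0,0,0,0,0,0,0,0,0,0,0,0,0,0,0,0,0,0,0,0,0,0,0,0,0,0,0,0,0,0,0,0])

```text
t: 6.7
eef_pos: [0.4156, 0.1951, -0.0062]
tool_rot: [0.0, 0.166, 0.986, 0.0]
contact_force: [-1.2, -0.9, 4.3]
gripper_width: 0.288
```

Held: opening 0.288, about 25 mm against the 26 mm knob. Lifting.

step_arm(rows=[0,0,5,0,0,0,0,15,0,0,0,0,20,0,0,0,0,20,0,0,0,0,20,0,0,0,0,20,0,0,0,0,10,0,0,0,0,0,0,0], squeeze=50)

```text
t: 7.5
eef_pos: [0.4162, 0.1954, 0.1045]
tool_rot: [0.001, 0.166, 0.986, 0.001]
contact_force: [0.3, 0.8, -1.7]
gripper_width: 0.285
```

```bash
python3 - <<'E'
from h import *
im,d=snap('side','s7.png')
a=im[100:260,200:360,::-1];cv2.imwrite('pics/s7c.png',cv2.resize(a,None,fx=4,fy=4))
E
```

```text
(no output)
```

View pics/s7c.png

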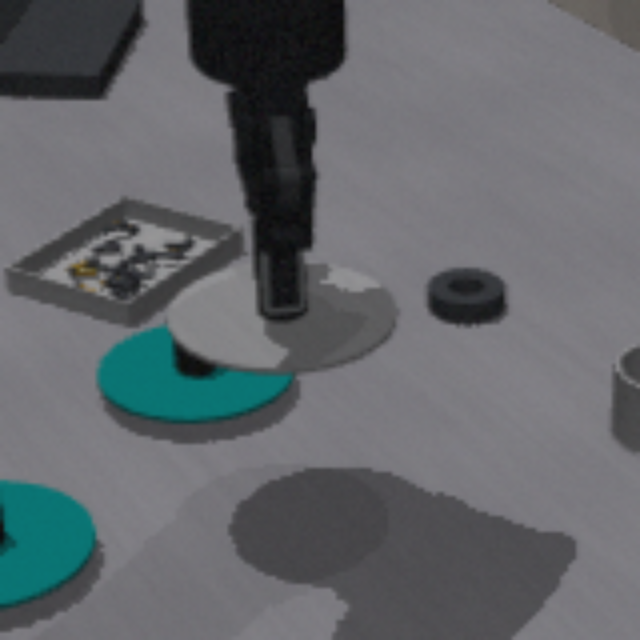

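The cover is held and level. Now I carry it to above the dish, shift (+9, -377) mm, bowing outward to stay within reach.

step_arm(rows=[10,-29,0,0,0,10,-32,0,0,0,10,-32,0,0,0,10,-32,0,0,0,10,-32,0,0,0,0,-32,0,0,0,0,-32,0,0,0,-8,-32,0,0,0,-8,-32,0,0,0,-8,-32,0,0,0,-8,-31,0,0,0,-9,-29,0,0,0])

```text
t: 8.75
eef_pos: [0.4232, -0.1832, 0.1023]
tool_rot: [-0.001, 0.166, 0.986, -0.0]
contact_force: [-0.1, -0.2, -1.9]
gripper_width: 0.285
```

step_arm(rows=[0,0,0,0,0,0,0,0,0,0,0,0,0,0,0])

```text
t: 9.05
eef_pos: [0.4244, -0.1809, 0.1028]
tool_rot: [-0.001, 0.165, 0.986, 0.0]
contact_force: [-0.3, -0.4, -1.9]
gripper_width: 0.285
```

```bash
python3 - <<'E'
from h import *
o=bot.get_obs();print(o['eef_pos'])
for c in('top','side'):
    im,d=snap(c,c+'8.png'); P,uv=pts(c,d,np.ones(d.shape,bool))
    for n,z0,z1,rm in (('disc',.11,.14,.075),('rim',.037,.053,.06)):
        try: print(c,n,*rimfit(P,z0,z1,(.424,-.183),rm))
        except Exception as e: print(c,n,e)
    k=(P[:,2]>.108)&(P[:,2]<.14)&(np.hypot(P[:,0]-.424,P[:,1]+.183)<.066)&(np.hypot(P[:,0]-.424,P[:,1]+.183)>.03)
    A=np.c_[P[k,:2]-[.424,-.183],np.ones(k.sum())];s=np.linalg.lstsq(A,P[k,2],rcond=None)[0]; print('plane',s,k.sum())
a=cv2.imread('pics/side8.png')[180:380,280:480];cv2.imwrite('pics/s8c.png',cv2.resize(a,None,fx=3,fy=3))
a=cv2.imread('pics/top8.png')[180:340,380:540];cv2.imwrite('pics/t8c.png',cv2.resize(a,None,fx=3,fy=3))
E
```

```text
[ 0.42436253 -0.1809279   0.10280085]
top disc 2380 0.1250517204986317 ((0.4257014989852905, -0.1803983598947525), 0.06081809476017952) (array([ 0.42589283, -0.1802942 ]), np.float64(0.059991005884566594)) [ 0.42142394 -0.1636772 ]
top rim 103 0.04392191407708402 ((0.4237971305847168, -0.14910051226615906), 0.038483720272779465) (array([ 0.42599949, -0.17996791]), np.float64(0.049390117085619564)) [ 0.42194434 -0.13679735]
plane [0.00055813 0.0017478  0.12499901] 2103
side disc 2442 0.12563929673884594 ((0.4225245416164398, -0.18161459267139435), 0.06124555692076683) (array([ 0.4228661 , -0.18188437]), np.float64(0.05992742583747924)) [ 0.41520686 -0.19053312]
side rim 491 0.043315366294285354 ((0.4226779043674469, -0.18400271236896515), 0.050707947462797165) (array([ 0.42214804, -0.18383032]), np.float64(0.04965430933160897)) [ 0.41263511 -0.19616083]
plane [0.00129705 0.00147734 0.12555413] 1919
```

View pics/s8c.png

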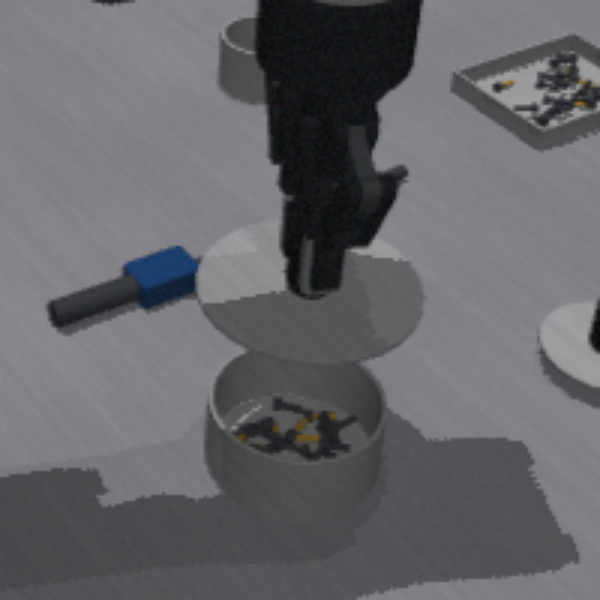

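View pics/t8c.png

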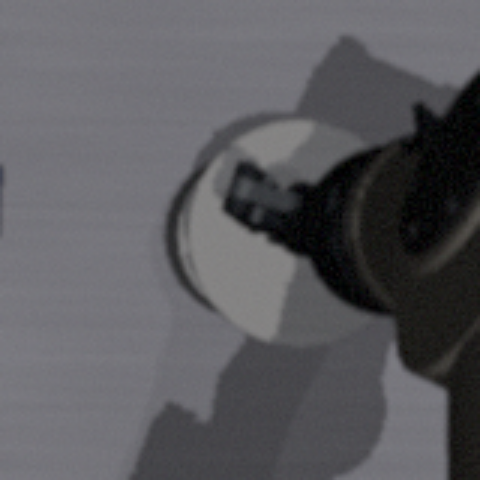

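The pictures show the cover level (tilt under 0.003 rad) and within 1 mm of the dish centre in both cameras. The plug underside is at 0.109, so it has 76 mm to go down to 0.033.

step_arm(rows=[0,-1,-15,0,0,0,0,-15,0,0,0,0,-12,0,0,0,0,-8,0,0,0,0,-6,0,0,0,0,-5,0,0,0,0,-4,0,0,0,0,-4,0,0,0,0,0,0,0,0,0,0,0,0])

```text
t: 10.15
eef_pos: [0.4246, -0.1831, 0.0346]
tool_rot: [0.0, 0.166, 0.986, 0.0]
contact_force: [0.2, 0.1, -1.9]
gripper_width: 0.281
```

step_arm(rows=[0,0,-2,0,0,0,0,-2,0,0,0,0,-2,0,0,0,0,0,0,0,0,0,0,0,0])

```text
t: 10.65
eef_pos: [0.4245, -0.183, 0.0285]
tool_rot: [-0.0, 0.166, 0.986, 0.0]
contact_force: [1.2, 0.2, -2.1]
gripper_width: 0.285
```

step_arm(rows=[0,0,-1,0,0,0,0,0,0,0,0,0,-1,0,0,0,0,0,0,0,0,0,0,0,0])

```text
t: 11.15
eef_pos: [0.4246, -0.1831, 0.0268]
tool_rot: [0.0, 0.166, 0.986, 0.0]
contact_force: [-2.0, 0.9, 4.9]
gripper_width: 0.285
```

```bash
cat > chk.py <<'E'
from h import *
import sys
o=bot.get_obs();print(o['t'],o['eef_pos'],o['contact_force'],o['gripper_width'])
for c in('top','side'):
    im,d=snap(c,c+sys.argv[1]+'.png'); P,uv=pts(c,d,np.ones(d.shape,bool))
    try: print(c,*rimfit(P,.04,.056,(.424,-.182),.068))
    except Exception as e: print(e)
    r=np.hypot(P[:,0]-.424,P[:,1]+.182)
    k=(P[:,2]>.038)&(P[:,2]<.06)&(r<.057)&(r>.03)
    if k.sum(): A=np.c_[P[k,:2]-[.424,-.182],np.ones(k.sum())];s=np.linalg.lstsq(A,P[k,2],rcond=None)[0]; print('plane',s,k.sum())
E
python3 chk.py 9
```

```text
11.15 [ 0.42461195 -0.18308658  0.02682674] [-1.97659258  0.90399839  4.93124272] 0.2854830647835883
top 1938 0.049192778835011226 ((0.4260503649711609, -0.1821630597114563), 0.06074557453393936) (array([ 0.42635349, -0.18194007]), np.float64(0.059814938790319766)) [ 0.42210556 -0.16504359]
plane [0.00191693 0.00193524 0.04921122] 1415
side 2284 0.04952581837819063 ((0.42241397500038147, -0.18301041424274445), 0.061640284955501556) (array([ 0.42315195, -0.18422278]), np.float64(0.05979840089267984)) [ 0.41471042 -0.19291736]
plane [ 0.00087297 -0.00163236  0.04955247] 1511
```

The cover is down on the rim: contact force went from -2 to +5 N, and the disc top is at 0.049, as expected. Releasing.

step_arm(rows=[0,0,0,0,0.4,0,0,0,0,0.6,0,0,0,0,0.8,0,0,0,0,1,0,0,0,0,1,0,0,0,0,1,0,0,0,0,1])

```text
t: 11.95
eef_pos: [0.4245, -0.183, 0.0265]
tool_rot: [-0.0, 0.166, 0.986, 0.0]
contact_force: [0.9, -0.3, 0.3]
gripper_width: 0.995
```

step_arm(rows=[0,0,10,0,1,0,0,15,0,1,0,0,20,0,1,0,0,25,0,1,0,0,30,0,1,0,0,30,0,1,15,40,10,0,1,15,40,0,0,1,15,40,0,0,1,0,40,0,0,1,0,20,0,0,1,0,0,0,0,1])

```text
t: 13.15
eef_pos: [0.4695, 0.0003, 0.1671]
tool_rot: [0.0, 0.163, 0.987, 0.0]
contact_force: [0.9, -0.1, 0.2]
gripper_width: 0.997
```

```bash
python3 chk.py 10; python3 - <<'E'
from h import *
for c in('top','side'):
    for l in('small_cover','small_dish'):
        bot.read_camera(c)
        for r in bot.recognise(c,l)[:1]: print(c,l,np.round(r['at'],3))
E
```

```text
13.15 [4.69524158e-01 3.19524393e-04 1.67069357e-01] [ 0.93233829 -0.07322867  0.20447981] 0.9972849449093236
top 1510 0.04917191793150004 ((0.4267497658729553, -0.19410139322280884), 0.0582452155649662) (array([ 0.42810269, -0.19621768]), np.float64(0.05008976774290642)) [ 0.42682137 -0.21225016]
plane [ 0.00124771 -0.00369556  0.04906684] 1074
side 2600 0.0495251907788643 ((0.4236147999763489, -0.18368877470493317), 0.06122209504246712) (array([ 0.42350743, -0.1840492 ]), np.float64(0.06002138411847101)) [ 0.41937092 -0.18927781]
plane [ 0.00167752 -0.00101652  0.0495535 ] 1752
top small_cover [ 0.635 -0.218  0.012]
top small_dish [0.651 0.164 0.012]
side small_cover [ 0.63  -0.225  0.014]
side small_dish [0.643 0.151 0.026]
```

View pics/side10.png

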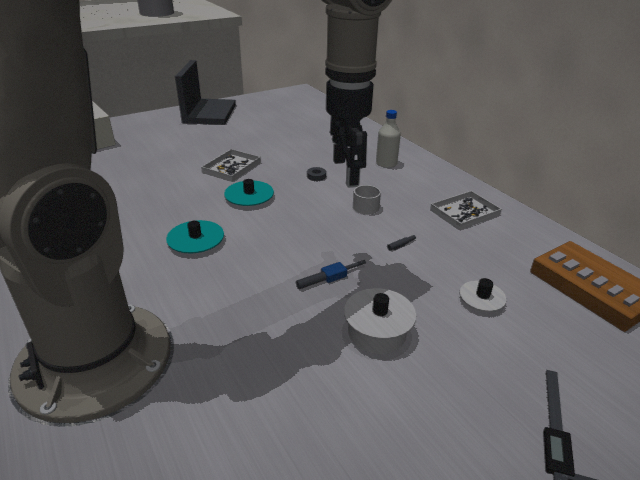

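The side picture shows the cover at about (381,315), seated level on the dish. The gripper is clear of everything, and the small cover and small dish haven't moved. Handing in.

```bash
python3 -c "
from station import bot
print(bot.hand_in())"
```

```text
the job is handed in; nothing more can be done
None
```

The wide cover is on the wide dish, seated and level, and the job was handed in at about 13.5 s of the 40 s allowed. The hand-in gives no verdict.

- **What I did:** I gripped the wide cover by its knob, carried it over and lowered it until the force showed it resting on the rim (−2 N to +5 N). Then I opened the gripper and drew back clear.
- **Final checks (side camera):**
  - The disc top is at 0.0495 m, against 0.049 m when seated.
  - The tilt is about 0.002 rad.
  - The cover's centre is about 1 mm from where the dish stood at the start. With the cover on, the dish itself could not be measured.
  - The small dish and small cover read within about 6 mm of their starting positions, close to the recogniser's own error of about 4 mm.
- **First grasp missed:** The real fingertips sit about 32 mm higher than the reported TCP z, so the gripper first closed above the knob, touching nothing. I measured the offset from the side camera's depth and corrected for it.
- **Checks that disagreed:**
  - The two cameras differ by 2–4 mm in absolute position, so I worked from differences within each camera.
  - The last circle fit from the top camera gave a radius of 50 mm instead of 60, probably because the arm hid part of the disc. I ignored its centre, but its height (0.049 m) and tilt (0.004 rad) agreed with the side camera.

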